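Lock the slab roller's crank with its linchpin

ROBOT

A 6-joint arm with a two-finger parallel gripper is mounted at the origin on the work surface. World frame = base frame: x ahead of the robot, y to its left, z up, the work surface at z = 0. Lengths are in m, angles in degrees, forces in N, time in s.
With the tool pointing down it reaches from about 0.425 to 0.925 m from the base axis. Payload 12.5 kg.
Tool frame: the origin (TCP) lies on the centre line of the jaws, within the pads' length; the fingertips stand 14 mm ahead of it and the grasp point (between the pads) lies 5 mm behind it (robot.tcp_to_tips is the distance from the TCP to the fingertips, in m); z points along the fingers, y is the direction in which the jaws open and shut (so a half turn about z gives the same grasp; the last joint's range is limited). The gripper opens to 85 mm and grips with 20 to 120 N. Pads are 22 mm wide; open, the fingers measure 114 mm over their backs; the gripper's body (76 mm by 85 mm) begins 54 mm behind the grasp point. The pads swing forward as they close: fully open they stand 13 mm farther back than shut.
Start: joints at [60.241, 28.126, 89.318, -0, 62.55, -6.05], TCP at [0.251, 0.572, 0.245] pointing down, gripper open.
Joint ranges: [-177.58, 177.58], [-47.91, 125.51], [2.72, 160], [-65.01, 245.01], [3.68, 167.84], [-153.87, 153.87]. Speed limits (degrees/s): [127.2, 127.2, 159.86, 180, 180, 180].

INTERFACE

Orientations are given as a 3x3 rotation matrix whose columns are the frame's x, y, z axes.
In Python, from plant import robot gives the robot as it stands.
- The arm moves only by the tool carry_out, never from a script. Its argument "deltas" is a list of rows, each a list of 7 numbers: the shift along the tool's x, y, z in mm, then the turn, a rotation vector about the tool's x, y, z in degrees, then the opening, from 0 (shut) to 1 (fully open). A call has 1 to 5 rows; each row shifts and turns the commanded pose from where the row before left it, along the tool's axes as they then stand; what a row does not reach is not made up. A row lasts 1/12 s, in which the tool goes at most 41.7 mm and 7.16 degrees, less where a joint would pass 70% of its speed; a pose out of reach is approached as far as the arm can. A call with a gripper value outside its range is refused whole. The fingers move at their own pace and stop on an object; "newtons" is the grip in N (left out, the last holds). Time passes only in rows, so rows that do not move let the fingers close. It gives the time, the measured TCP pose, the force and the opening at its end, in the units of the state.
- robot.get_state(): the state, without advancing time (a new reading comes with each control period).
- robot.grab_frame(name): name is "scene" or "top" or "wrist"; returns a dict with "pixels" (400x640x3 uint8, red, green, blue), "fx", "fy", "cx", "cy" (pixels), "T" (4x4, takes a point from camera to world coordinates). Camera axes: x right, y down, z forward; pixel columns grow to the right and rows downward; lengths in m; the calibration is good to about 2 mm. A picture is of the moment at which its call begins. There is no depth.
- robot.hand_in(): hands the job in, once; it reports no verdict.
The state is a dict: "clock": time; "qpos": joint angles; "joint_vel": joint speeds; "joint_torque": joint torques, N m; "eef_pos": TCP position; "tool_rot": TCP orientation; "ft_force": force on the tool from outside, world axes, zero at the start; "moment": the same for the moment, N m; "opening": opening from 0.0 (shut) to 1.0 (fully open).
Only numpy, scipy, OpenCV 4.12 (cv2) and the standard library are available. Lean on these libraries where they do the work, as an engineer would, in place of code of your own. Each camera call takes 0.05 s, during which the arm holds its last target.

TASK

The crank is back on the clay slab roller's drive shaft: take the linchpin out of the wooden block and push it gently down through the hole near the shaft's free end until its collar sits fully home, and let go of it. Then swing its ring down over the shaft end and push it on over the pin's lower end until it snaps past and locks. The shaft has end play, so find the hole by feel without forcing the pin; leave everything else where it is.

Things in the scene. Friction and masses are not known exactly. Their poses are not given: they have to be found in the camera images.
- roller: Fixed clay slab roller, green 210 mm side plates, steel rollers along its y, 280 x 300 mm; origin under its centre, yaw varies. Its steel drive shaft (28 mm wide, 25 mm high) sticks out along -y through the grey crank hub (46 mm across, top 10 mm above the shaft). The crank arm slopes down along +x to a wooden handle. Pressing the pin or ring on the machine with over 30 N is a fault.
- shaft_ref (a point): On the roller: centre line of the shaft's level top face, 110 mm above the table; free end towards -y, hub face 20 mm to +y, side plate 57 mm to +y. End play: the vertical through hole (16 mm in x, 11.2 mm in y) is on the centre line, anywhere 2 to 32 mm farther out along -y, unmeasured: feel (from the hub outwards) or see it. Shaft end 14 mm past the hole. The shaft slides stiffly (18 N).
- block: Fixed wooden block, 75 x 130 mm, 46 mm high, origin under its centre. The linchpin stands upright in its hole at y = -35 mm, the spare bolt at y = +40 mm. Position and yaw vary.
- pin_grip (a point): Grip point in the linchpin's upright red tab, 73 mm above the pin's lower end; about 110 g. z is up along the pin; the ring opens to -y and must face out along the shaft's -y in use. Tab 10 mm thick (x), 15 mm wide (y), from 29 mm below to 13 mm above this point: close the fingers along x, fingertips at most 20 mm below this point to clear the open ring.
- pin_tip (a point): Centre of the linchpin's lower end, axes as pin_grip. The 10 mm round shank is 40 mm long, its lower end flat with the edge rounded (radius 1.5 mm); above it a 17 mm collar that rests on the block's top at the start. Fully home in the shaft, this point is 40 mm below the shaft's top face.
- ring (a joint): Angle of the brass wire ring (47 mm wide, 5 mm wire), hinged along the pin's x axis 26.5 mm below pin_grip; its end wire is 48 mm from the hinge. 1.75 = fully open, out along the pin's -y, 10 degrees upward; it stays where left. Near 0 the sprung wire meets the pin's lower end and must be pushed over it (about 5 to 10 N); locked = -0.13, just past the pin's end (stop at -0.15).
- ring_tab (a point): Middle of the free end of the thumb tab on the ring's end wire: a brass plate 16 mm wide, 4 mm thick, ending 28 mm from the wire, square to the ring. With the ring open the tab stands up; locked, it lies level, pointing out along the pin's -y, its end about 22 mm from the pin's axis (8 mm beyond the shaft's end) and about 50 mm below the hinge: push on this end to shut the ring.
- cup_a_rim (a point): Centre of the mouth of a clear plastic cup, 70 mm across, 85 mm high, not to be disturbed.
- cup_b_rim (a point): Centre of the mouth of another such cup, not to be disturbed.
- bottle: White squeeze bottle with a blue cap, 56 mm across, 130 mm high, origin under its centre; not to be disturbed.
- bowl: Terracotta bowl 120 mm across, 50 mm high, origin under its centre; not to be disturbed.
- rolling_pin: Wooden rolling pin, 48 mm thick, 300 mm long along its y, origin under its centre; not to be disturbed.
- modelling_tool: Wooden modelling tool 190 mm long lying on the table; not to be disturbed.
- spare_bolt: Spare steel bolt with a black head (22 mm across) standing in the block's other hole, its top 60 mm above the table; not to be taken out.
Things that resemble listed ones, but are neither listed nor needed, are in the scene too. What is shaped like the part that bears pin_grip but black is not meant.

How it is judged (in metres and radians):
On the way:
1. the pin is let go fully home in the shaft's hole, with its ring still open (z of pin_tip in the frame of shaft_ref between -0.0435 and -0.0375 m and x of pin_tip in the frame of shaft_ref between -0.006 and 0.006 m and y of pin_tip in the frame of shaft_ref between -0.039 and 0.004 m and angle between the z axis of pin_tip and the z axis of shaft_ref, either way round below 0.14 rad and value of joint ring above 1 rad and contact force between the fingers and pin below 1 N), for 0.2 s.
At the end, for the whole second after the job is handed in: The linchpin is in the shaft's hole, upright within 0.14 rad and with its lower end 37.5 to 43.5 mm below the shaft's top face (collar home), its ring pushed past the pin's lower end (ring angle below -0.07 rad) and at rest (z of pin_tip in the frame of shaft_ref between -0.0435 and -0.0375 m and x of pin_tip in the frame of shaft_ref between -0.006 and 0.006 m and y of pin_tip in the frame of shaft_ref between -0.039 and 0.004 m and angle between the z axis of pin_tip and the z axis of shaft_ref, either way round below 0.14 rad and value of joint ring below -0.07 rad and velocity of joint ring between -0.2 and 0.2 rad/s); the robot touches nothing.
It fails at once if the pin or its ring is pressed against the slab roller or its shaft with more than 30 N (contact force between pin and roller above 30 N).
It fails at once if a bystander is moved by more than 40 mm, or the spare bolt is pulled out (distance of any of cup_a_rim, cup_b_rim, bottle, bowl, rolling_pin, modelling_tool from where it was at the start of the episode above 0.04 m or distance of spare_bolt from where it was at the start of the episode above 0.03 m).
It also fails if it takes over 72 s, if anything falls off the work surface, if the arm or the gripper's body presses on something with over 40 N, if the wrist force passes 120 N, or if a joint passes its speed limit or range.

## Working session

There is one attempt and no reset: what is moved stays moved. The work goes in short steps, Python scripts to look and compute and a tool call to move; the robot and the scene stay as the last step left them, time stands still between calls to the robot, and variables do not carry over. Pictures are saved under pics/ and viewed, and the job is handed in when it is done.

Besides the shell and the picture viewer there is one more tool, called after "Request:" as a command line: name --pt "numbers of a row" for each row, then --argument value for the rest. carry_out: Moves the arm, as the interface text tells. Its arguments: {"type":"object","properties":{"deltas":{"type":"array","items":{"type":"array","items":{"type":"number"}}},"newtons":{"type":"number"}},"required":["deltas"]}

```bash
ls; mkdir -p pics
python3 - <<'E'
from plant import robot
import cv2
print(robot.get_state())
for n in ("scene","top","wrist"):
    f=robot.grab_frame(n); cv2.imwrite(f"pics/a_{n}.png",f["pixels"][:,:,::-1])
    print(n,f["fx"],f["fy"],f["cx"],f["cy"],f["T"].round(4).tolist() if hasattr(f["T"],'round') else f["T"])
E
```

```text
pics
{'clock': 0.0, 'qpos': array([ 6.02420632e+01,  2.81656438e+01,  8.93519568e+01,  1.88043336e-04,
        6.25523320e+01, -6.05021079e+00]), 'joint_vel': array([-0.05511025, -0.0443127 , -0.03593103,  0.12009584,  0.01602753,
       -0.08885124]), 'joint_torque': array([-1.79067061e-03, -6.18441224e+01, -2.61582398e+01, -1.53441270e-04,
        4.14555529e-03, -6.95646258e-05]), 'eef_pos': array([0.25115287, 0.57205929, 0.24470051]), 'tool_rot': array([[-9.15607735e-01,  4.02072263e-01, -6.08334147e-04],
       [ 4.02072702e-01,  9.15607133e-01, -1.05815380e-03],
       [ 1.31540792e-04, -1.21344836e-03, -9.99999255e-01]]), 'ft_force': array([-0.0381287 ,  1.34635844, -0.02085867]), 'moment': array([-0.0174685 ,  0.03773353, -0.00838588]), 'opening': 0.999239511887198}
scene 378.7713316303635 378.7713316303635 316.2999925666445 195.24873413109847 [[0.8588, 0.2715, -0.4345, 0.9182], [0.5121, -0.4773, 0.7141, -0.7341], [-0.0135, -0.8358, -0.5489, 0.5767], [0.0, 0.0, 0.0, 1.0]]
top 400.52138508556277 400.52138508556277 327.0104734473176 203.13371981163775 [[-0.0019, -0.9884, 0.1519, 0.367], [-1.0, 0.0029, 0.0062, -0.1482], [-0.0065, -0.1518, -0.9884, 1.2675], [0.0, 0.0, 0.0, 1.0]]
wrist 342.63283237670095 342.63283237670095 325.8756025737854 198.79154369443566 [[0.4023, 0.8721, 0.2784, 0.1798], [0.9155, -0.383, -0.1233, 0.6039], [-0.0009, 0.3045, -0.9525, 0.3734], [0.0, 0.0, 0.0, 1.0]]
```

View pics/a_scene.png

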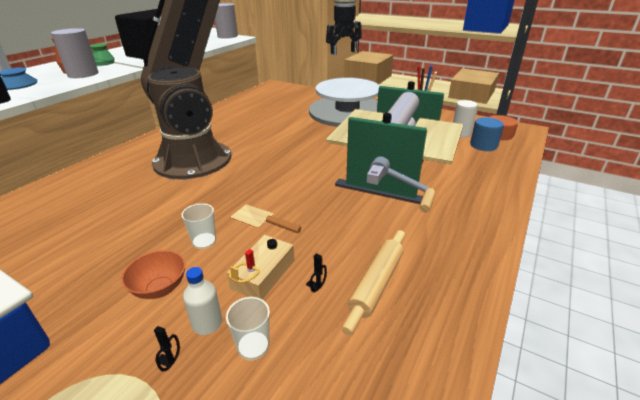

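View pics/a_top.png

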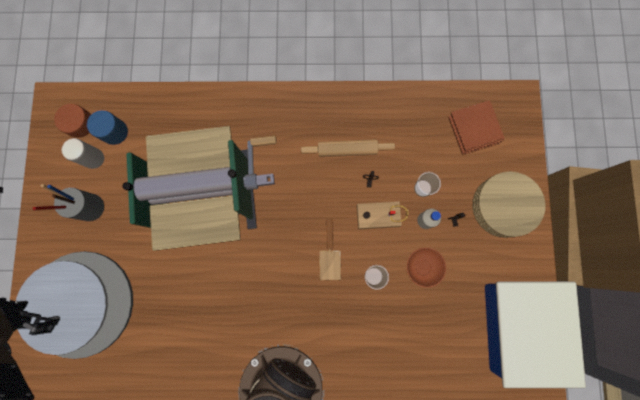

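View pics/a_wrist.png

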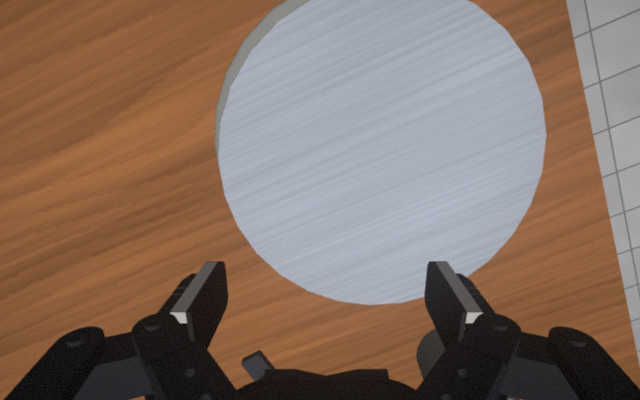

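```bash
cat > h.py <<'E'
import numpy as np, cv2
from plant import robot
def ray(f,u,v):
    T=np.array(f["T"]); d=T[:3,:3]@np.array([(u-f["cx"])/f["fx"],(v-f["cy"])/f["fy"],1.0]); return T[:3,3],d/np.linalg.norm(d)
def onz(f,u,v,z):
    o,d=ray(f,u,v); return o+d*(z-o[2])/d[2]
def tri(rs):
    A=np.zeros((3,3));b=np.zeros(3)
    for o,d in rs:
        P=np.eye(3)-np.outer(d,d);A+=P;b+=P@o
    p=np.linalg.solve(A,b); return p,[np.linalg.norm((np.eye(3)-np.outer(d,d))@(p-o)) for o,d in rs]
def proj(f,p):
    T=np.array(f["T"]);c=T[:3,:3].T@(np.array(p)-T[:3,3]);return np.array([f["cx"]+f["fx"]*c[0]/c[2],f["cy"]+f["fy"]*c[1]/c[2]])
def crop(im,x0,y0,x1,y1,s,name):
    cv2.imwrite("pics/"+name,cv2.resize(im[y0:y1,x0:x1,::-1],None,fx=s,fy=s,interpolation=cv2.INTER_CUBIC))
E
python3 - <<'E'
from h import *
s=robot.grab_frame("scene");t=robot.grab_frame("top")
crop(s["pixels"],215,225,345,310,6,"b_pin.png")
crop(t["pixels"],340,160,470,240,6,"b_pint.png")
crop(s["pixels"],330,110,450,220,5,"b_sh.png")
crop(t["pixels"],225,130,295,235,5,"b_sht.png")
E
```

```text
(no output)
```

View pics/b_pin.png

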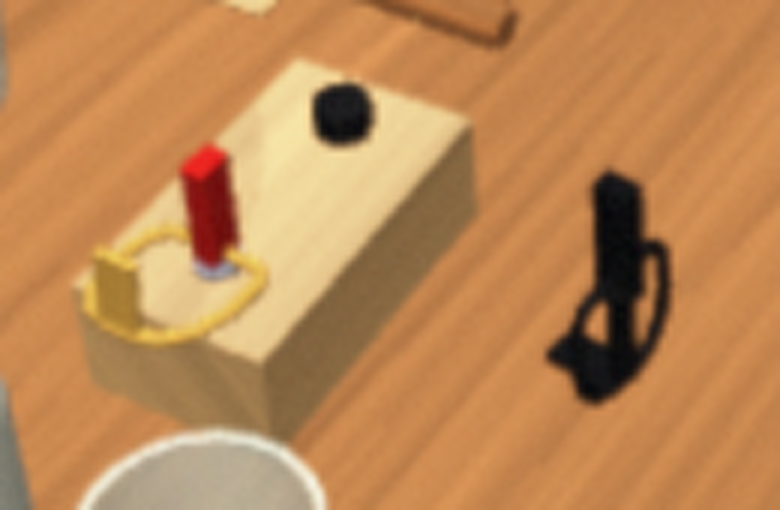

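View pics/b_pint.png

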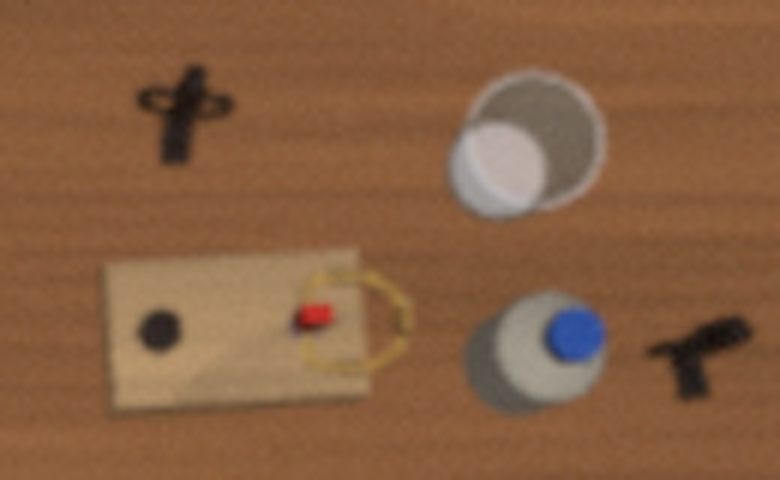

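View pics/b_sh.png

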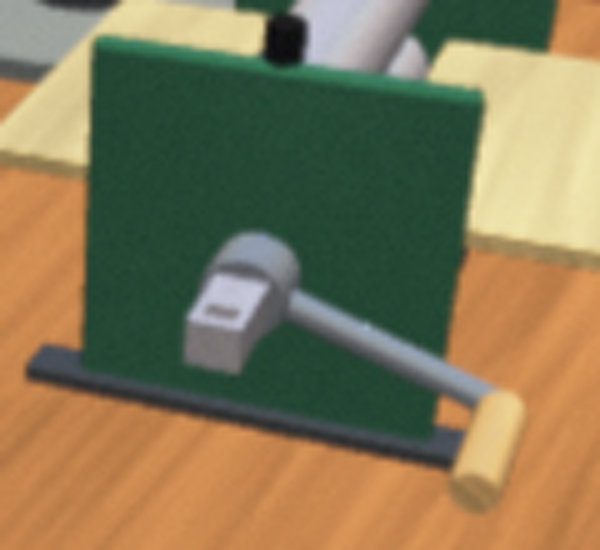

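View pics/b_sht.png

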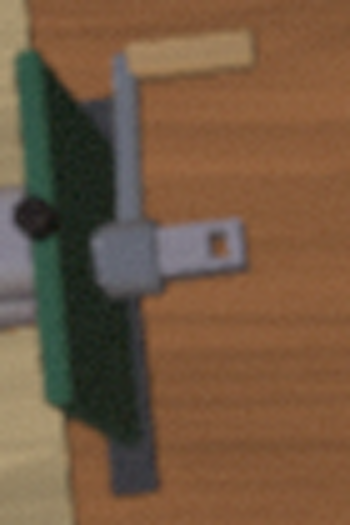

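Run:
```python
from h import *
s=robot.grab_frame("scene");t=robot.grab_frame("top")
def red(f):
    h=cv2.cvtColor(f["pixels"],cv2.COLOR_RGB2HSV);m=((h[...,0]<6)|(h[...,0]>174))&(h[...,1]>200)&(h[...,2]>90)
    n,l,st,c=cv2.connectedComponentsWithStats(m.astype(np.uint8));return [(st[i].tolist(),c[i].round(1)) for i in range(1,n) if st[i][4]>8]
print(red(s)[:6]);print(red(t)[:6])
c=lambda x,y:(340+x/6-.4,160+y/6-.4)
d=lambda x,y:(215+x/6-.4,225+y/6-.4)
print("block corners top", [onz(t,*c(*p),.046).round(4)[:2] for p in ((106,262),(358,250),(368,393),(113,408))])
print("tab top, top cam",onz(t,*c(316,314),.092).round(4),"scene",onz(s,*d(208,160),.092).round(4))
print("tri",tri([ray(t,*c(316,314)),ray(s,*d(208,160))]))
print("bolt",onz(t,*c(160,330),.06).round(4),onz(s,*d(342,100),.06).round(4))
e=lambda x,y:(225+x/5-.4,130+y/5-.4)
g=lambda x,y:(330+x/5-.4,110+y/5-.4)
print("hole",onz(t,*e(219,243),.11).round(4),onz(s,*g(222,311),.11).round(4))
print("shaft end corners top",[onz(t,*e(*p),.11).round(4)[:2] for p in ((242,218),(247,268))],"scene",[onz(s,*g(*p),.11).round(4)[:2] for p in ((185,319),(246,327))])
print("plate edge",[onz(t,*e(*p),.21).round(4)[:2] for p in ((40,52),(70,408))])
print("plate top edge scene",[onz(s,*g(*p),.21).round(4)[:2] for p in ((95,42),(483,98))])
```

```text
[([418, 67, 2, 6, 11], array([418.5,  69.3])), ([246, 250, 8, 18, 106], array([249.4, 258.4]))]
[]
block corners top [array([ 0.554 , -0.2339]), array([ 0.5599, -0.3634]), array([ 0.4861, -0.3663]), array([ 0.4788, -0.2364])]
tab top, top cam [ 0.5207 -0.3337  0.092 ] scene [ 0.5231 -0.3342  0.092 ]
tri (array([ 0.52141527, -0.33346385,  0.09049634]), [np.float64(0.0006715773589200952), np.float64(0.0006715773589200476)])
bolt [ 0.517  -0.2597  0.06  ] [ 0.5179 -0.2598  0.06  ]
hole [0.6199 0.0321 0.11  ] [0.6187 0.0339 0.11  ]
shaft end corners top [array([0.635 , 0.0188]), array([0.6048, 0.0153])] scene [array([0.6061, 0.0178]), array([0.6351, 0.0252])]
plate edge [array([0.7054, 0.117 ]), array([0.5084, 0.0943])]
plate top edge scene [array([0.5159, 0.0918]), array([0.7087, 0.1179])]
```

Request:
carry_out --pt "0 0 -15 0 0 7 1" --pt "0 0 -15 0 0 7 1" --pt "0 0 -15 0 0 7 1" --pt "0 0 -15 0 0 7 1" --pt "0 0 -15 0 0 7 1"

```text
clock: 0.77
eef_pos: [0.2513, 0.5722, 0.321]
tool_rot: [[-0.514, 0.858, -0.0], [0.858, 0.514, -0.0], [-0.0, -0.0, -1.0]]
ft_force: [0.4, -0.6, 0.2]
opening: 1.001
```

Request:
carry_out --pt "0 0 -10 0 0 7 1" --pt "0 0 -10 0 0 7 1" --pt "0 0 -10 0 0 7 1" --pt "0 0 -5 0 0 7 1" --pt "0 0 0 0 0 0 1"

```text
clock: 1.18
eef_pos: [0.2514, 0.5724, 0.3565]
tool_rot: [[-0.052, 0.999, 0.001], [0.999, 0.052, 0.002], [0.002, 0.001, -1.0]]
ft_force: [-0.0, 0.0, -0.7]
opening: 1.0
```

Request:
carry_out --pt "-36 13 0 0 0 0 1" --pt "-36 13 0 0 0 0 1" --pt "-36 13 0 0 0 0 1" --pt "-36 13 0 0 0 0 1" --pt "-36 13 0 0 0 0 1"

```text
clock: 1.6
eef_pos: [0.3266, 0.3946, 0.3548]
tool_rot: [[-0.063, 0.998, -0.0], [0.998, 0.063, -0.0], [-0.0, -0.0, -1.0]]
ft_force: [0.6, 0.3, -0.0]
opening: 1.004
```

Request:
carry_out --pt "-36 13 0 0 0 0 1" --pt "-36 13 0 0 0 0 1" --pt "-36 13 0 0 0 0 1" --pt "-36 13 0 0 0 0 1" --pt "-36 13 0 0 0 0 1"

```text
clock: 2.02
eef_pos: [0.4019, 0.2185, 0.3551]
tool_rot: [[-0.062, 0.998, -0.0], [0.998, 0.062, 0.0], [0.0, -0.0, -1.0]]
ft_force: [0.5, -0.3, -0.8]
opening: 1.0
```

Request:
carry_out --pt "-36 13 0 0 0 0 1" --pt "-36 13 0 0 0 0 1" --pt "-36 13 0 0 0 0 1" --pt "-36 13 0 0 0 0 1" --pt "-36 13 0 0 0 0 1"

```text
clock: 2.43
eef_pos: [0.4771, 0.0424, 0.355]
tool_rot: [[-0.062, 0.998, -0.0], [0.998, 0.062, 0.0], [0.0, -0.0, -1.0]]
ft_force: [1.4, 0.9, 0.2]
opening: 1.001
```

Request:
carry_out --pt "-5 36 0 0 0 0 1" --pt "-5 36 0 0 0 0 1" --pt "-5 36 0 0 0 0 1" --pt "-5 36 0 0 0 0 1" --pt "0 0 0 0 0 0 1"

```text
clock: 2.85
eef_pos: [0.6262, 0.0317, 0.3527]
tool_rot: [[-0.061, 0.998, -0.001], [0.998, 0.061, 0.0], [0.0, -0.001, -1.0]]
ft_force: [1.2, 0.1, -0.1]
opening: 0.996
```

Run:
```python
from h import *
w=robot.grab_frame("wrist");cv2.imwrite("pics/c_wrist.png",w["pixels"][:,:,::-1]);np.save("w1.npy",w,allow_pickle=True)
print(robot.get_state()["eef_pos"],proj(w,(.619,.033,.11)))
```

```text
[0.62378739 0.03214186 0.3528721 ] [319.59589332 162.41418814]
```

View pics/c_wrist.png

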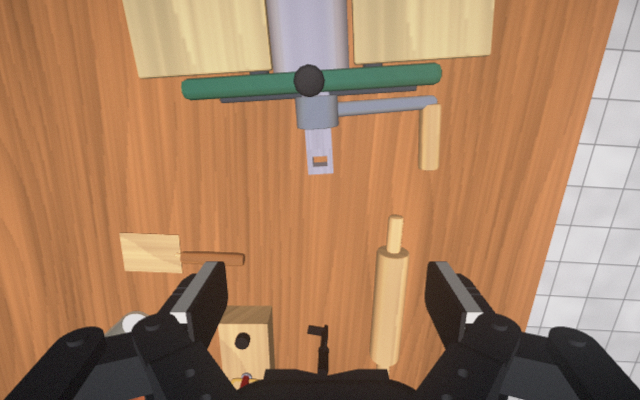

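Run:
```python
from h import *
w=np.load("w1.npy",allow_pickle=True).item()
crop(w["pixels"],280,80,360,180,6,"c_crop.png")
```

```text
(no output)
```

View pics/c_crop.png

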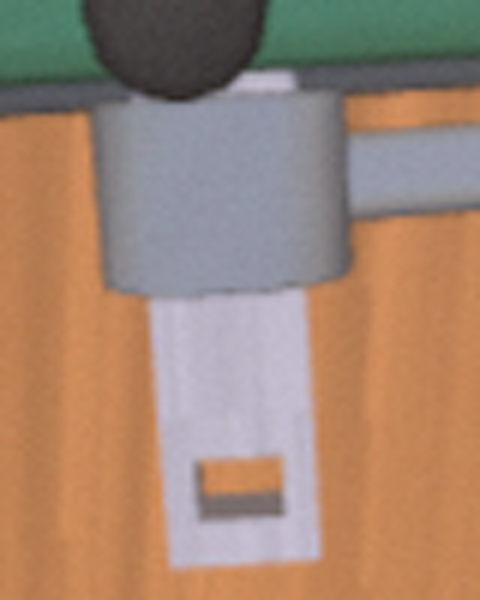

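Run:
```python
from h import *
w=np.load("w1.npy",allow_pickle=True).item()
e=lambda x,y:onz(w,280+x/6-.42,80+y/6-.42,.11)[:2]
H=[e(*p) for p in ((196,461),(282,455),(284,514),(201,521))]
print("hole",np.round(H,4),np.mean(H,0).round(4), [np.linalg.norm(H[i]-H[i-1]).round(4) for i in range(4)])
A=[e(150,300),e(306,294),e(321,558),e(170,567)]
print(np.round(A,4))
for a,b in((A[0],A[3]),(A[1],A[2])):
  d=b-a;print("yaw",np.degrees(np.arctan2(d[0],-d[1])),np.linalg.norm(d))
d=A[2]-A[3];print(np.degrees(np.arctan2(d[1],d[0])),np.linalg.norm(d))
a=(A[2]+A[3])/2;m=np.mean(H,0);print("end",a,np.linalg.norm(m-a),"tri",)
```

```text
hole [[0.6106 0.0392]
 [0.6262 0.0412]
 [0.6272 0.0303]
 [0.6121 0.0281]] [0.619  0.0347] [np.float64(0.0112), np.float64(0.0157), np.float64(0.0109), np.float64(0.0153)]
[[0.601  0.0676]
 [0.6287 0.0703]
 [0.6346 0.0225]
 [0.6068 0.0191]]
yaw 6.748845781528976 0.0488628013760276
yaw 7.01998975880738 0.04821918452983787
6.978115872767225 0.028019870720710358
end [0.62066859 0.02076656] 0.014030158226192767 tri
```

Request:
carry_out --pt "-36 -13 0 0 0 0 1" --pt "-36 -13 0 0 0 0 1" --pt "-36 -13 10 0 0 0 1" --pt "-36 -13 20 0 0 0 1" --pt "-36 -13 20 0 0 0 1"

```text
clock: 3.32
eef_pos: [0.5666, -0.1492, 0.3068]
tool_rot: [[-0.062, 0.998, 0.001], [0.998, 0.062, -0.0], [-0.001, 0.001, -1.0]]
ft_force: [1.8, -0.5, -0.6]
opening: 1.004
```

Request:
carry_out --pt "-36 -13 20 0 0 0 0.7" --pt "-36 -13 20 0 0 0 0.7" --pt "-36 -13 20 0 0 0 0.7" --pt "-36 -13 20 0 0 0 0.7" --pt "-36 -9 20 0 0 0 0.7"

```text
clock: 3.73
eef_pos: [0.5174, -0.3267, 0.2093]
tool_rot: [[-0.061, 0.998, 0.0], [0.998, 0.061, 0.0], [0.0, 0.0, -1.0]]
ft_force: [1.0, -0.0, 0.3]
opening: 0.695
```

Run:
```python
from h import *
w=robot.grab_frame("wrist");cv2.imwrite("pics/d_wrist.png",w["pixels"][:,:,::-1]);np.save("w2.npy",w,allow_pickle=True)
st=robot.get_state();print(st["eef_pos"],st["clock"],proj(w,(.521,-.334,.092)))
```

```text
[ 0.51562659 -0.33161996  0.20516781] 3.7833 [330.14433204 207.94732089]
```

View pics/d_wrist.png

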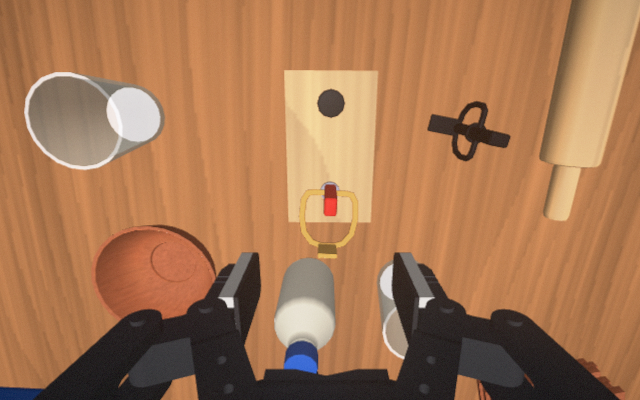

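Run:
```python
from h import *
w=np.load("w2.npy",allow_pickle=True).item()
crop(w["pixels"],280,60,390,265,2.9,"d_crop.png")
crop(w["pixels"],290,170,370,265,6,"d_crop2.png")
im=w["pixels"];h=cv2.cvtColor(im,cv2.COLOR_RGB2HSV)
m=(((h[...,0]<6)|(h[...,0]>174))&(h[...,1]>200)&(h[...,2]>170)).astype(np.uint8)
n,l,st,c=cv2.connectedComponentsWithStats(m)
for i in range(1,n):
  if st[i][4]>30: print(st[i],c[i],onz(w,*c[i],.092).round(4))
```

```text
(no output)
```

View pics/d_crop2.png

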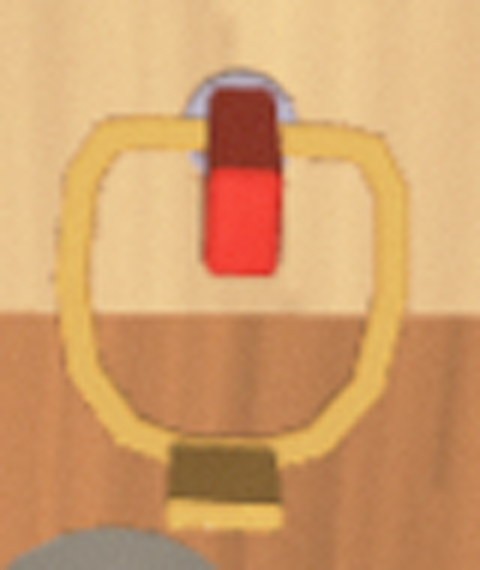

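Run:
```python
from h import *
w=np.load("w2.npy",allow_pickle=True).item()
e=lambda x,y,z:onz(w,290+x/6-.42,170+y/6-.42,z)[:2]
P=[e(*p,.092) for p in ((207,168),(282,170),(276,275),(205,272))]
print(np.round(P,4),np.mean(P,0).round(4),[np.linalg.norm(P[i]-P[i-1]).round(4) for i in range(4)])
d=(P[1]+P[2]-P[0]-P[3]);print("yaw x",np.degrees(np.arctan2(d[1],d[0])))
d=(P[2]+P[3]-P[0]-P[1]);print("yaw y",np.degrees(np.arctan2(d[0],-d[1])))
a,b=e(130,132,.0525),e(345,140,.0525);print("hinge",a,b,np.degrees(np.arctan2(*(b-a)[::-1])))
a,b=e(167,528,.088),e(282,528,.088);print("tab",a,b,(a+b)/2,np.degrees(np.arctan2(*(b-a)[::-1])))
a,b=e(62,240,.056),e(407,240,.056);print("sides",a,b,(a+b)/2)
s=robot.get_state();print(s["eef_pos"],s["tool_rot"])
```

```text
[[ 0.5159 -0.326 ]
 [ 0.5253 -0.3257]
 [ 0.5255 -0.3398]
 [ 0.5165 -0.3399]] [ 0.5208 -0.3329] [np.float64(0.0139), np.float64(0.0094), np.float64(0.0141), np.float64(0.0091)]
yaw x 1.3809424026628987
yaw y 1.6236940844992864
hinge [ 0.50505939 -0.33368472] [ 0.53621184 -0.33300923] 1.2421755327461133
tab [ 0.51360228 -0.37845876] [ 0.52909199 -0.37752536] [ 0.52134714 -0.37799206] 3.4484275047173347
sides [ 0.49606667 -0.349587  ] [ 0.54612269 -0.3465599 ] [ 0.52109468 -0.34807345]
[ 0.51562659 -0.33161996  0.20516781] [[-0.05816065  0.9983011  -0.0034996 ]
 [ 0.99830634  0.05816494  0.0011358 ]
 [ 0.00133742 -0.00342762 -0.99999323]]
```

Request:
carry_out --pt "0 0 0 0 0 0 0.7" --pt "0 0 0 0 0 0 0.7"

```text
clock: 3.95
eef_pos: [0.5184, -0.3256, 0.2095]
tool_rot: [[-0.058, 0.998, -0.001], [0.998, 0.058, 0.001], [0.001, -0.001, -1.0]]
ft_force: [0.1, 0.4, 0.3]
opening: 0.703
```

Run:
```python
from h import *
w=robot.grab_frame("wrist")
im=w["pixels"]
crop(im,290,170,370,265,6,"d_crop3.png")
s=robot.get_state();print(s["eef_pos"],s["tool_rot"].round(4).tolist())
R=s["tool_rot"];print(R.T@(np.array([.5207,-.333,.081])-s["eef_pos"]))
```

```text
[ 0.51895496 -0.32505998  0.21020756] [[-0.0592, 0.9982, 0.0003], [0.9982, 0.0592, 0.0001], [0.0001, 0.0003, -1.0]]
[-0.00804186  0.00123315  0.12920716]
```

View pics/d_crop3.png

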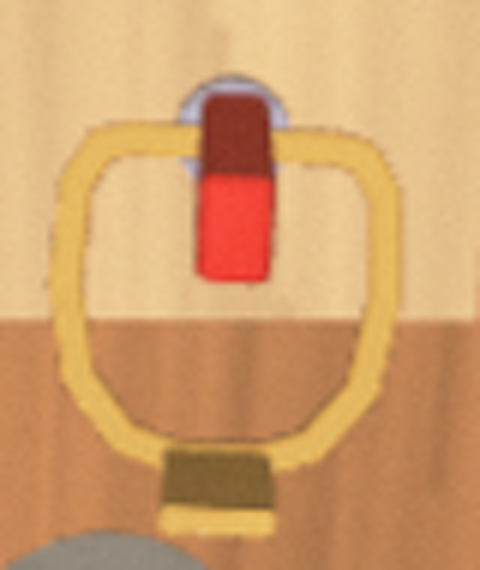

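Run:
```python
from h import *
w=robot.grab_frame("wrist"); s=robot.get_state()
crop(w["pixels"],290,170,370,265,6,"d_crop4.png")
e=lambda x,y,z:onz(w,290+x/6-.42,170+y/6-.42,z)[:2]
P=[e(*p,.092) for p in ((201,175),(276,177),(270,282),(197,279))]
print(np.round(P,4),np.mean(P,0).round(4))
for i in range(6): 
  s=robot.get_state(); print(s["eef_pos"].round(4),s["clock"])
print(np.array(w["T"])[:3,3], s["eef_pos"]+s["tool_rot"]@np.array([.078,0,-.128]))
```

```text
[[ 0.5168 -0.3257]
 [ 0.5263 -0.3254]
 [ 0.5265 -0.3396]
 [ 0.5171 -0.3397]] [ 0.5217 -0.3326]
[ 0.5193 -0.3247  0.2106] 4.05
[ 0.5193 -0.3247  0.2106] 4.05
[ 0.5193 -0.3247  0.2106] 4.05
[ 0.5193 -0.3247  0.2106] 4.05
[ 0.5193 -0.3247  0.2106] 4.05
[ 0.5193 -0.3247  0.2106] 4.05
[ 0.51394181 -0.24711641  0.33878822] [ 0.51454728 -0.2468351   0.3385338 ]
```

Request:
carry_out --pt "-4 1 30 0 0 0 0.7" --pt "-4 1 30 0 0 0 0.7" --pt "0 0 30 0 0 0 0.7" --pt "0 0 20 0 0 0 0.7" --pt "0 0 0 0 0 0 0.7"

```text
clock: 4.47
eef_pos: [0.5209, -0.3314, 0.0968]
tool_rot: [[-0.06, 0.998, -0.004], [0.998, 0.06, 0.003], [0.003, -0.004, -1.0]]
ft_force: [0.3, 0.2, -0.2]
opening: 0.702
```

Run:
```python
from h import *
w=robot.grab_frame("wrist"); s=robot.get_state()
cv2.imwrite("pics/e_wrist.png",w["pixels"][:,:,::-1])
print(s["eef_pos"])
```

```text
[ 0.52163182 -0.33214665  0.09910364]
```

View pics/e_wrist.png

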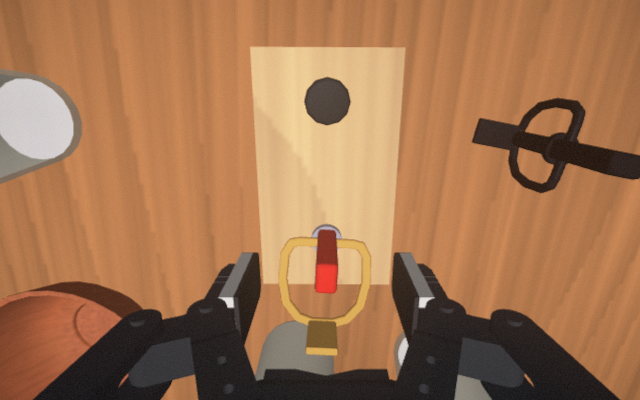

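Request:
carry_out --pt "-1 0 9 0 0 0 0.7" --pt "0 0 8 0 0 0 0.7" --pt "0 0 0 0 0 0 0.4" --pt "0 0 0 0 0 0 0.3" --newtons 50

```text
clock: 4.85
eef_pos: [0.5218, -0.3347, 0.0832]
tool_rot: [[-0.058, 0.998, 0.0], [0.998, 0.058, -0.0], [-0.0, 0.0, -1.0]]
ft_force: [-0.3, -0.2, 0.5]
opening: 0.429
```

Run:
```python
from h import *
w=robot.grab_frame("wrist"); s=robot.get_state()
cv2.imwrite("pics/f_wrist.png",w["pixels"][:,:,::-1])
print(s["eef_pos"],s["opening"],s["ft_force"])
```

```text
[ 0.52187106 -0.33476058  0.08334651] 0.34327203141659146 [-0.43041239 -0.39238069  0.64929579]
```

View pics/f_wrist.png

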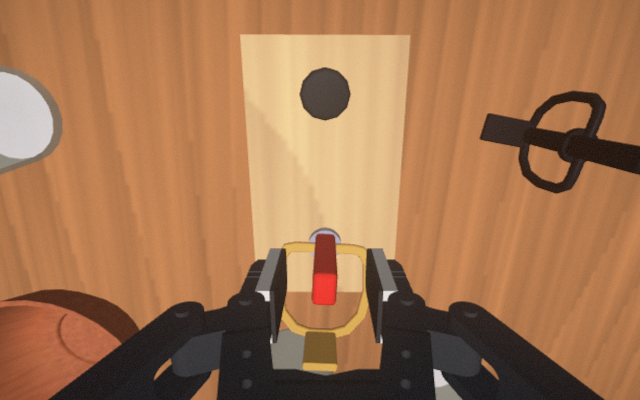

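Request:
carry_out --pt "0 0 1 0 0 0 0.05" --pt "0 0 0 0 0 0 0" --pt "0 0 0 0 0 0 0" --pt "0 0 0 0 0 0 0" --pt "0 0 0 0 0 0 0" --newtons 50

```text
clock: 5.32
eef_pos: [0.5218, -0.3348, 0.0822]
tool_rot: [[-0.057, 0.998, 0.001], [0.998, 0.057, -0.0], [-0.0, 0.001, -1.0]]
ft_force: [0.4, 1.2, 4.1]
opening: 0.106
```

Request:
carry_out --pt "0 0 0 0 0 0 0" --pt "0 0 -5 0 0 0 0" --pt "0 0 -15 0 0 0 0" --pt "0 0 -25 0 0 0 0" --pt "0 0 -30 0 0 0 0"

```text
clock: 5.73
eef_pos: [0.5208, -0.3342, 0.1561]
tool_rot: [[-0.057, 0.998, -0.003], [0.998, 0.057, 0.002], [0.003, -0.003, -1.0]]
ft_force: [0.3, -0.6, -0.7]
opening: 0.103
```

Run:
```python
from h import *
w=robot.grab_frame("wrist"); s=robot.get_state()
cv2.imwrite("pics/g_wrist.png",w["pixels"][:,:,::-1])
print(s["eef_pos"],s["opening"],s["ft_force"],s["tool_rot"].round(3).tolist())
```

```text
[ 0.52278048 -0.33560731  0.16289345] 0.10796967368219297 [ 2.18675747 -1.4323969   4.36836899] [[-0.058, 0.998, 0.004], [0.998, 0.058, -0.003], [-0.004, 0.004, -1.0]]
```

View pics/g_wrist.png

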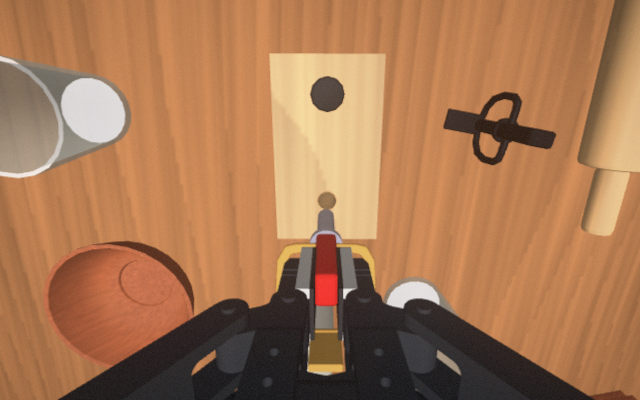

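Request:
carry_out --pt "0 0 -20 0 0 -3.7 0" --pt "20 8 -20 0 0 0 0" --pt "35 14 -20 0 0 0 0" --pt "35 14 -10 0 0 0 0" --pt "35 14 0 0 0 0 0"

```text
clock: 6.2
eef_pos: [0.5563, -0.2045, 0.2286]
tool_rot: [[-0.121, 0.993, 0.003], [0.993, 0.121, -0.001], [-0.002, 0.003, -1.0]]
ft_force: [2.0, -0.1, -1.0]
opening: 0.099
```

Request:
carry_out --pt "35 14 0 0 0 0 0" --pt "35 14 0 0 0 0 0" --pt "35 14 0 0 0 0 0" --pt "35 14 0 0 0 0 0" --pt "35 14 0 0 0 0 0"

```text
clock: 6.62
eef_pos: [0.6039, -0.0214, 0.2262]
tool_rot: [[-0.122, 0.993, -0.001], [0.993, 0.122, 0.0], [0.0, -0.001, -1.0]]
ft_force: [0.6, -0.9, -1.1]
opening: 0.103
```

Request:
carry_out --pt "30 14 0 0 0 0 0" --pt "24 7 0 0 0 0 0" --pt "0 0 0 0 0 0 0" --pt "0 0 0 0 0 0 0"

```text
clock: 6.95
eef_pos: [0.6181, 0.0343, 0.2259]
tool_rot: [[-0.124, 0.992, -0.001], [0.992, 0.124, -0.0], [0.0, -0.001, -1.0]]
ft_force: [-0.6, -0.9, -1.5]
opening: 0.106
```

Run:
```python
from h import *
for k in range(2):
  w=robot.grab_frame("wrist"); s=robot.get_state()
  print(s["eef_pos"],s["opening"],s["ft_force"],s["tool_rot"].round(3).tolist(),s["clock"])
cv2.imwrite("pics/i_wrist.png",w["pixels"][:,:,::-1])
t=robot.grab_frame("scene");crop(t["pixels"],330,70,450,220,4,"i_scene.png")
```

```text
[0.61802404 0.03319    0.22601386] 0.10558866798620777 [ 0.24817638 -0.25877551 -1.48391535] [[-0.123, 0.992, -0.001], [0.992, 0.123, -0.0], [-0.0, -0.001, -1.0]] 7.0
[0.61800218 0.0324801  0.22606051] 0.10671906809117351 [-0.62950725  0.41512926 -1.42987816] [[-0.122, 0.993, -0.001], [0.993, 0.122, -0.0], [-0.0, -0.001, -1.0]] 7.05
```

View pics/i_wrist.png

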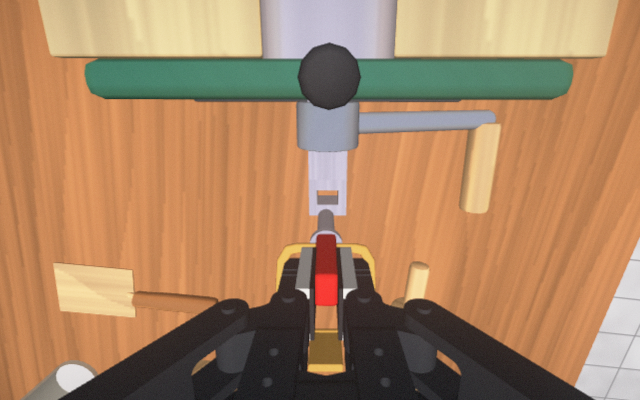

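View pics/i_scene.png

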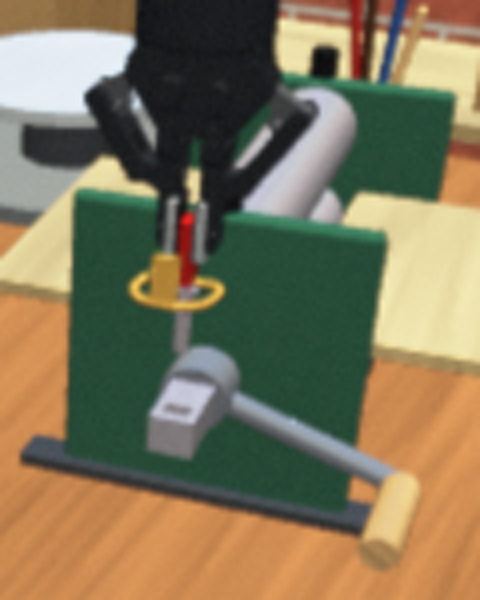

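Run:
```python
from h import *
w=robot.grab_frame("wrist"); s=robot.get_state();np.save("w3.npy",w,allow_pickle=True);np.save("s3.npy",s,allow_pickle=True)
crop(w["pixels"],290,175,360,250,8,"i_crop.png")
print(s["eef_pos"])
```

```text
[0.61809636 0.03194215 0.22621916]
```

View pics/i_crop.png

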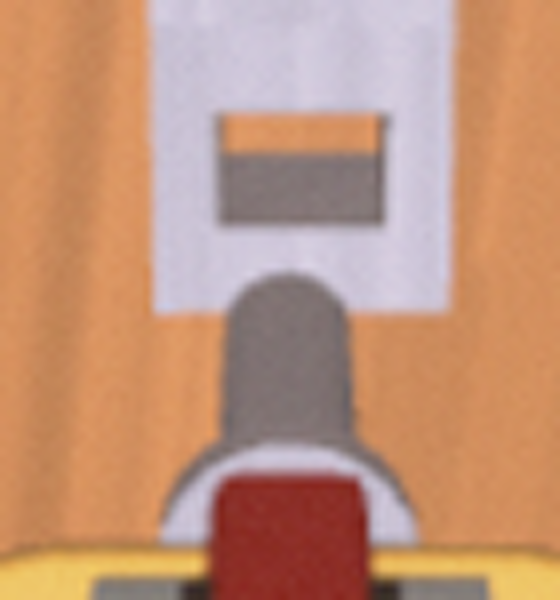

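Run:
```python
from h import *
w=np.load("w3.npy",allow_pickle=True).item();s=np.load("s3.npy",allow_pickle=True).item()
c=lambda x,y:(290+x/8-.44,175+y/8-.44)
R=s["tool_rot"];p=s["eef_pos"]
H=np.mean([onz(w,*c(*q),.11) for q in ((218,115),(385,115),(383,224),(218,224))],0)
o,d=ray(w,*c(287.5,275)); 
zt=p[2]-.076
# silhouette of rounded edge: centre of fillet at y=+3.5,z=+1.5 ; tangent offset
th=np.arctan2(-d[2],-(R[:,0]@d))  # angle
print("ray elev",np.degrees(th))
yy=3.5+1.5*np.sin(th);zz=1.5-1.5*np.cos(th)
T=onz(w,*c(287.5,275),zt+zz/1000)-R[:,0]*yy/1000
print("hole",H,"tip",T,"tip rel tool",R.T@(T-p)*1000,"hole rel tool",R.T@(H-p)*1000)
print("move",R.T@(H-T)*1000)
```

```text
ray elev 70.61017481843086
hole [0.61867342 0.03460798 0.11      ] tip [0.6175292  0.03364188 0.15122121] tip rel tool [ 1.7562959  -0.33540558 74.99804195] hole rel tool [  2.57780631   0.9294264  116.2188592 ]
move [ 0.82151041  1.26483197 41.22081725]
```

Request:
carry_out --pt "1 1 12 0 0 0 0" --pt "0 0 12 0 0 0 0" --pt "0 0 10 0 0 0 0" --pt "0 0 0 0 0 0 0" --pt "0 0 0 0 0 0 0"

```text
clock: 7.57
eef_pos: [0.619, 0.0337, 0.1915]
tool_rot: [[-0.121, 0.993, -0.001], [0.993, 0.121, 0.0], [0.0, -0.001, -1.0]]
ft_force: [0.6, 1.0, -1.2]
opening: 0.106
```

Run:
```python
from h import *
w=robot.grab_frame("wrist"); s=robot.get_state();np.save("w3.npy",w,allow_pickle=True);np.save("s3.npy",s,allow_pickle=True)
crop(w["pixels"],290,175,360,250,8,"j_crop.png")
print(s["eef_pos"],s["ft_force"])
```

```text
[0.61925564 0.0338243  0.19213475] [ 0.53257786 -0.20999225 -2.09272246]
```

View pics/j_crop.png

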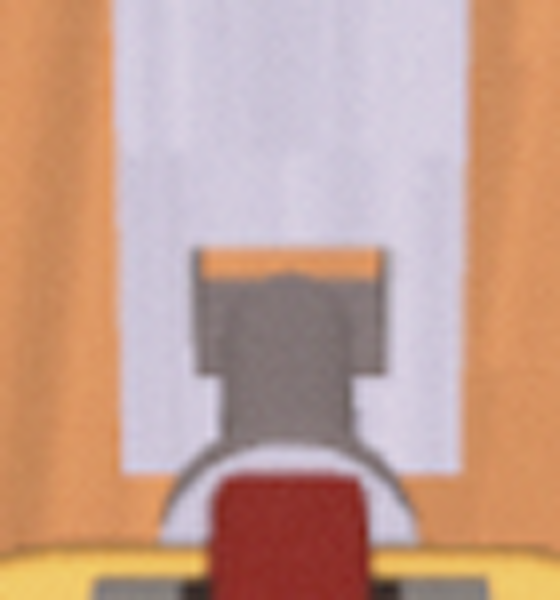

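```bash
cat > m.py <<'E'
from h import *
w=np.load("w3.npy",allow_pickle=True).item();s=np.load("s3.npy",allow_pickle=True).item()
c=lambda x,y:(290+x/8-.44,175+y/8-.44)
R=s["tool_rot"];p=s["eef_pos"]
def go(cs,tip):
  H=np.mean([onz(w,*c(*q),.11) for q in cs],0)
  o,d=ray(w,*c(*tip)); zt=p[2]-.075
  th=np.arctan2(-d[2],-(R[:,0]@d)); yy=3.5+1.5*np.sin(th);zz=1.5-1.5*np.cos(th)
  T=onz(w,*c(*tip),zt+zz/1000)-R[:,0]*yy/1000
  print("hole",H,"tip",T,"move",R.T@(H-T)*1000)
E
python3 -c "
from m import *
go(((194,247),(387,247),(385,376),(197,376)),(288,275))"
```

```text
hole [0.61866486 0.03474583 0.11      ] tip [0.61831637 0.03585404 0.11813641] move [-1.14341843  0.21372063  8.13619717]
```

Request:
carry_out --pt "-1 0.2 2 0 0 0 0" --pt "0 0 2 0 0 0 0" --pt "0 0 1 0 0 0 0" --pt "0 0 0 0 0 0 0"

```text
clock: 7.95
eef_pos: [0.6194, 0.0331, 0.1872]
tool_rot: [[-0.122, 0.993, 0.0], [0.993, 0.122, 0.0], [0.0, 0.0, -1.0]]
ft_force: [-0.8, -0.4, -0.5]
opening: 0.103
```

Run:
```python
from h import *
w=robot.grab_frame("wrist"); s=robot.get_state();np.save("w3.npy",w,allow_pickle=True);np.save("s3.npy",s,allow_pickle=True)
crop(w["pixels"],290,175,360,250,8,"k_crop.png")
print(s["eef_pos"],s["ft_force"])
```

```text
[0.61947804 0.03315836 0.18732843] [-0.13636348  0.7036533  -0.69637352]
```

View pics/k_crop.png

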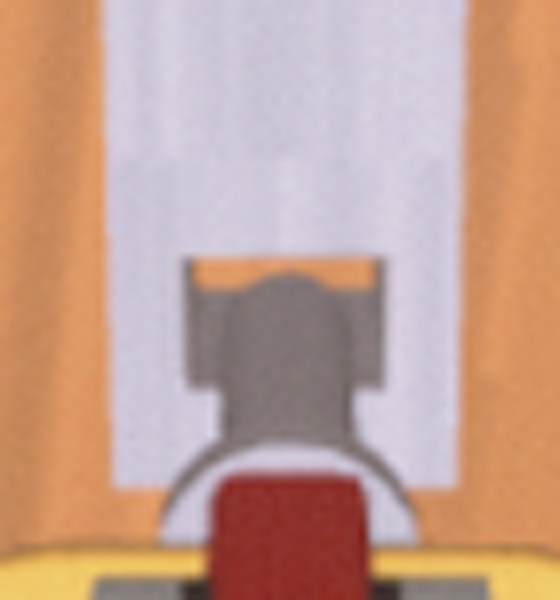

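```bash
python3 -c "
from m import *
go(((186,259),(384,259),(382,388),(189,388)),(288,274))"
```

```text
hole [0.61875046 0.03461528 0.11      ] tip [0.61891005 0.03513236 0.11333057] move [-0.49410923 -0.22177543  3.33049302]
```

Request:
carry_out --pt "-0.4 -0.2 1 0 0 0 0" --pt "0 0 1 0 0 0 0" --pt "0 0 1 0 0 0 0" --pt "0 0 1 0 0 0 0" --pt "0 0 1 0 0 0 0"

```text
clock: 8.42
eef_pos: [0.6193, 0.0327, 0.1822]
tool_rot: [[-0.122, 0.993, -0.0], [0.993, 0.122, 0.0], [0.0, -0.0, -1.0]]
ft_force: [-0.4, -0.3, -1.0]
opening: 0.103
```

Request:
carry_out --pt "0 0 1 0 0 0 0" --pt "0 0 1 0 0 0 0"

```text
clock: 8.58
eef_pos: [0.6193, 0.0327, 0.1801]
tool_rot: [[-0.122, 0.993, -0.0], [0.993, 0.122, 0.0], [0.0, -0.0, -1.0]]
ft_force: [-1.3, 0.5, -1.4]
opening: 0.106
```

Request:
carry_out --pt "0 0 1 0 0 0 0" --pt "0 0 1 0 0 0 0"

```text
clock: 8.75
eef_pos: [0.6193, 0.0327, 0.1782]
tool_rot: [[-0.122, 0.993, 0.0], [0.993, 0.122, 0.0], [0.0, 0.0, -1.0]]
ft_force: [-0.3, -0.9, -2.1]
opening: 0.101
```

Request:
carry_out --pt "0 0 2 0 0 0 0" --pt "0 0 2 0 0 0 0" --pt "0 0 2 0 0 0 0"

```text
clock: 9.0
eef_pos: [0.6193, 0.0327, 0.172]
tool_rot: [[-0.122, 0.993, -0.0], [0.993, 0.122, 0.0], [0.0, -0.0, -1.0]]
ft_force: [-0.1, -0.7, -1.7]
opening: 0.103
```

Request:
carry_out --pt "0 0 3 0 0 0 0" --pt "0 0 3 0 0 0 0" --pt "0 0 3 0 0 0 0"

```text
clock: 9.25
eef_pos: [0.6193, 0.0327, 0.1629]
tool_rot: [[-0.122, 0.993, -0.0], [0.993, 0.122, 0.0], [0.0, -0.0, -1.0]]
ft_force: [1.0, -0.6, -2.5]
opening: 0.105
```

Request:
carry_out --pt "0 0 3 0 0 0 0" --pt "0 0 3 0 0 0 0" --pt "0 0 3 0 0 0 0"

```text
clock: 9.5
eef_pos: [0.6193, 0.0327, 0.154]
tool_rot: [[-0.122, 0.993, 0.0], [0.993, 0.122, 0.0], [0.0, 0.0, -1.0]]
ft_force: [-0.2, -0.3, -0.6]
opening: 0.101
```

Run:
```python
from h import *
w=robot.grab_frame("wrist"); s=robot.get_state()
cv2.imwrite("pics/l_wrist.png",w["pixels"][:,:,::-1])
t=robot.grab_frame("scene");crop(t["pixels"],330,70,450,220,4,"l_scene.png")
print(s["eef_pos"],s["ft_force"])
```

```text
[0.61911763 0.03272148 0.15338096] [ 0.21099803  0.74530516 -1.69047208]
```

View pics/l_wrist.png

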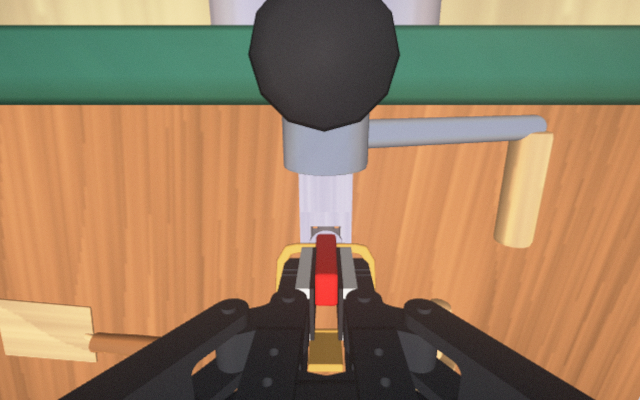

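View pics/l_scene.png

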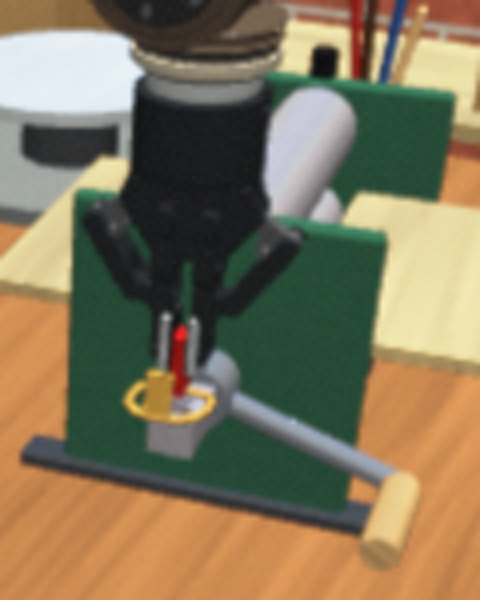

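Request:
carry_out --pt "0 0 2 0 0 0 0" --pt "0 0 2 0 0 0 0" --pt "0 0 1 0 0 0 0"

```text
clock: 9.85
eef_pos: [0.6193, 0.0327, 0.1491]
tool_rot: [[-0.122, 0.993, -0.0], [0.993, 0.122, 0.0], [0.0, -0.0, -1.0]]
ft_force: [-0.7, 0.1, -0.9]
opening: 0.105
```

Request:
carry_out --pt "0 0 1 0 0 0 0" --pt "0 0 0.5 0 0 0 0"

```text
clock: 10.02
eef_pos: [0.6193, 0.0327, 0.1477]
tool_rot: [[-0.122, 0.993, -0.0], [0.993, 0.122, 0.0], [0.0, -0.0, -1.0]]
ft_force: [-0.5, 0.4, -1.5]
opening: 0.104
```

Request:
carry_out --pt "0 0 0.5 0 0 0 0" --pt "0 0 0.5 0 0 0 0"

```text
clock: 10.18
eef_pos: [0.6194, 0.0327, 0.1468]
tool_rot: [[-0.122, 0.993, 0.0], [0.993, 0.122, 0.0], [0.0, 0.0, -1.0]]
ft_force: [0.6, 0.2, -1.7]
opening: 0.101
```

Request:
carry_out --pt "0 0 0.5 0 0 0 0" --pt "0 0 0.5 0 0 0 0"

```text
clock: 10.35
eef_pos: [0.6194, 0.0327, 0.1461]
tool_rot: [[-0.122, 0.993, 0.0], [0.993, 0.122, 0.0], [0.0, 0.0, -1.0]]
ft_force: [-1.9, -0.4, 7.0]
opening: 0.107
```

Request:
carry_out --pt "0 0 0.5 0 0 0 0" --pt "0 0 0 0 0 0 0"

```text
clock: 10.52
eef_pos: [0.6194, 0.0327, 0.1461]
tool_rot: [[-0.122, 0.993, 0.001], [0.993, 0.122, 0.0], [-0.0, 0.001, -1.0]]
ft_force: [-2.1, 0.2, 7.3]
opening: 0.106
```

Request:
carry_out --pt "0 0 0 0 0 0 0.2" --pt "0 0 0 0 0 0 0.3" --pt "0 0 0 0 0 0 0.4" --pt "0 0 0 0 0 0 0.4" --pt "0 0 0 0 0 0 0.4"

```text
clock: 10.93
eef_pos: [0.6193, 0.0327, 0.1452]
tool_rot: [[-0.122, 0.993, -0.0], [0.993, 0.122, 0.0], [0.0, -0.0, -1.0]]
ft_force: [-0.2, 0.7, -0.4]
opening: 0.401
```

Run:
```python
from h import *
w=robot.grab_frame("wrist"); s=robot.get_state()
cv2.imwrite("pics/m_wrist.png",w["pixels"][:,:,::-1])
print(s["eef_pos"],s["ft_force"],s["opening"])
```

```text
[0.61933694 0.03270964 0.14519468] [-0.55272975 -0.68475738 -0.55070825] 0.39996344796027417
```

View pics/m_wrist.png

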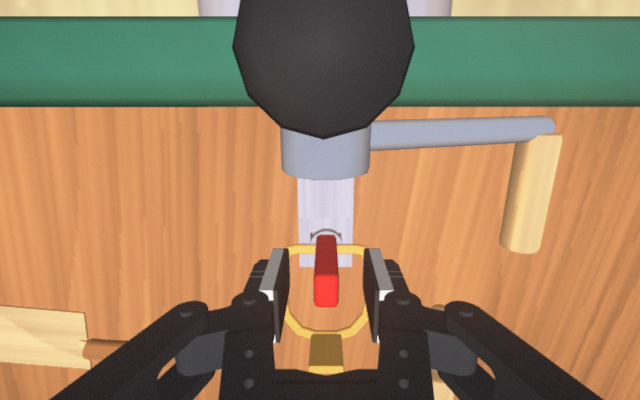

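Request:
carry_out --pt "0 0 -15 0 0 0 0.4" --pt "0 0 -25 0 0 0 0.4" --pt "0 0 -25 0 0 0 0.4" --pt "-24 0 0 0 0 0 0" --pt "-24 0 0 0 0 0 0"

```text
clock: 11.4
eef_pos: [0.6257, -0.0146, 0.212]
tool_rot: [[-0.124, 0.992, 0.003], [0.992, 0.124, -0.0], [-0.001, 0.003, -1.0]]
ft_force: [0.0, -0.2, 0.2]
opening: 0.131
```

Request:
carry_out --pt "0 0 0 0 0 0 0" --pt "0 0 0 0 0 0 0" --pt "0 0 0 0 0 0 0"

```text
clock: 11.65
eef_pos: [0.625, -0.0147, 0.21]
tool_rot: [[-0.121, 0.993, -0.0], [0.993, 0.121, 0.0], [0.0, -0.0, -1.0]]
ft_force: [-1.0, -0.0, -0.6]
opening: -0.002
```

Run:
```python
from h import *
w=robot.grab_frame("wrist"); s=robot.get_state()
cv2.imwrite("pics/n_wrist.png",w["pixels"][:,:,::-1])
t=robot.grab_frame("scene");crop(t["pixels"],330,70,450,220,4,"n_scene.png")
print(s["eef_pos"],s["ft_force"],s["opening"])
```

```text
[ 0.62499789 -0.01432646  0.210027  ] [-0.8184633   0.96122199  0.15553092] 0.001240604465875665
```

View pics/n_wrist.png

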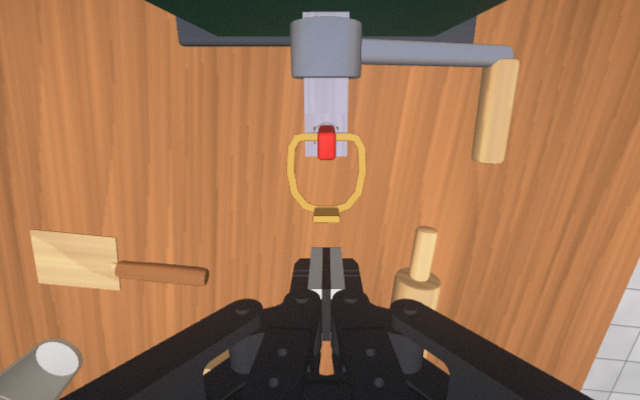

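View pics/n_scene.png

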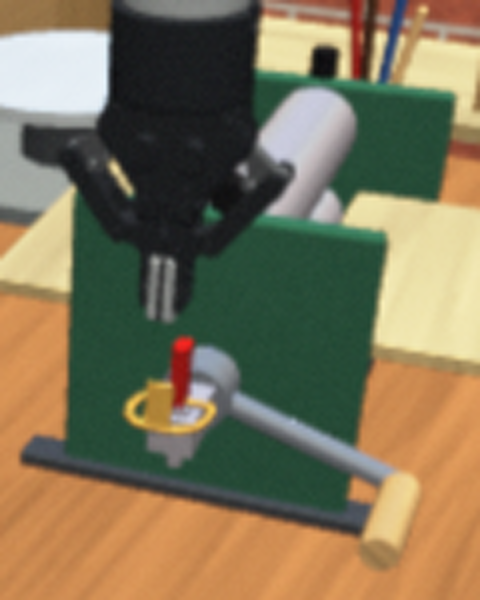

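Run:
```python
from h import *
w=robot.grab_frame("wrist"); s=robot.get_state();R=s["tool_rot"]
crop(w["pixels"],280,110,375,235,5,"n_crop.png")
p=onz(w,326,218,.1525);print(R.T@(p-s["eef_pos"])*1000, R.T@(p-np.array([.6187,.0346,0]))*1000)
p=onz(w,327,150,.156);print(R.T@(p-s["eef_pos"])*1000,p)
```

```text
[ 7.01997473 -0.08581956 57.60383864] [ -42.07247161    0.19405082 -152.51175681]
[47.25213487  0.45748398 54.11483159] [0.61971269 0.03282709 0.156     ]
```

View pics/n_crop.png

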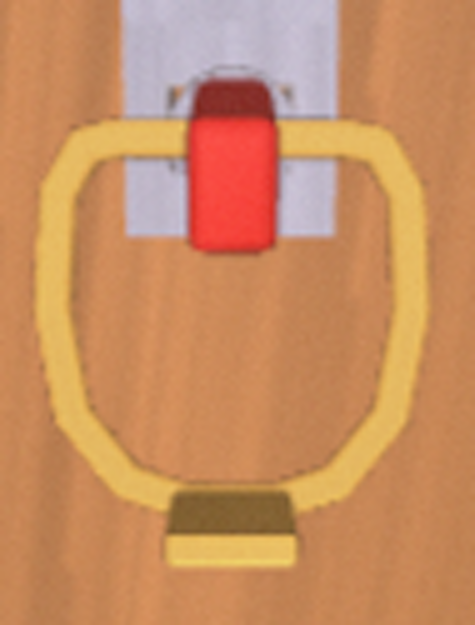

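Request:
carry_out --pt "0 0 15 0 0 0 0" --pt "0 0 15 0 0 0 0" --pt "0 0 10 0 0 0 0" --pt "0 0 3 0 0 0 0" --pt "0 0 3 0 0 0 0"

```text
clock: 12.22
eef_pos: [0.6252, -0.0146, 0.1639]
tool_rot: [[-0.122, 0.993, -0.001], [0.993, 0.122, 0.0], [0.0, -0.001, -1.0]]
ft_force: [-0.1, 0.1, 0.6]
opening: -0.002
```

Request:
carry_out --pt "0 0 2 0 0 0 0" --pt "0 0 2 0 0 0 0" --pt "0 0 2 0 0 0 0"

```text
clock: 12.47
eef_pos: [0.6255, -0.015, 0.1587]
tool_rot: [[-0.122, 0.993, 0.001], [0.993, 0.122, -0.0], [-0.0, 0.001, -1.0]]
ft_force: [1.3, -0.9, 1.2]
opening: 0.001
```

Request:
carry_out --pt "0 0 3 0 0 0 0" --pt "0 0 3 0 0 0 0" --pt "0 0 3 0 0 0 0"

```text
clock: 12.72
eef_pos: [0.6252, -0.0149, 0.1492]
tool_rot: [[-0.122, 0.993, 0.0], [0.993, 0.122, 0.0], [0.0, 0.0, -1.0]]
ft_force: [0.8, -0.3, -0.3]
opening: 0.001
```

Run:
```python
from h import *
w=robot.grab_frame("wrist"); s=robot.get_state()
cv2.imwrite("pics/o_wrist.png",w["pixels"][:,:,::-1])
t=robot.grab_frame("scene");crop(t["pixels"],330,70,450,220,4,"o_scene.png")
print(s["eef_pos"],s["ft_force"],s["opening"])
```

```text
[ 0.62495328 -0.01491453  0.14846435] [-0.41303046 -0.75114159  0.8246511 ] 0.0013748682142727528
```

View pics/o_wrist.png

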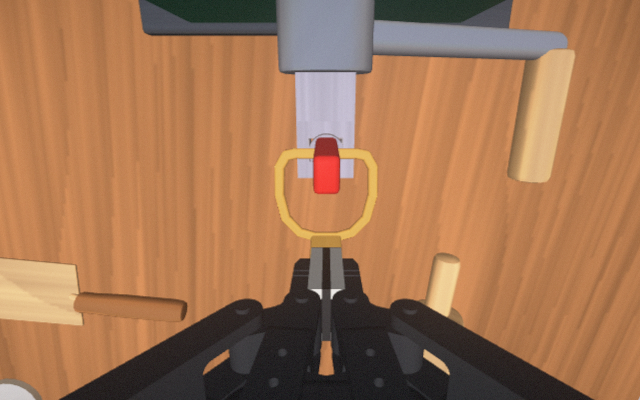

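View pics/o_scene.png

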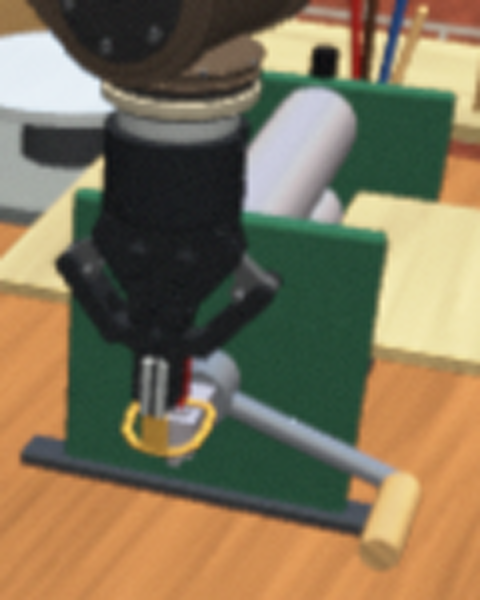

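Request:
carry_out --pt "0 0 4 0 0 0 0" --pt "0 0 4 0 0 0 0" --pt "0 0 4 0 0 0 0" --pt "0 0 4 0 0 0 0"

```text
clock: 13.15
eef_pos: [0.6251, -0.0149, 0.1328]
tool_rot: [[-0.122, 0.993, -0.0], [0.993, 0.122, 0.0], [0.0, -0.0, -1.0]]
ft_force: [0.2, -0.4, 0.2]
opening: -0.002
```

Request:
carry_out --pt "0 0 4 0 0 0 0" --pt "0 0 4 0 0 0 0" --pt "0 0 4 0 0 0 0" --pt "0 0 4 0 0 0 0"

```text
clock: 13.48
eef_pos: [0.6251, -0.0149, 0.1168]
tool_rot: [[-0.122, 0.993, -0.0], [0.993, 0.122, 0.0], [0.0, -0.0, -1.0]]
ft_force: [-0.0, 0.1, 0.7]
opening: 0.003
```

Run:
```python
from h import *
w=robot.grab_frame("wrist"); s=robot.get_state()
cv2.imwrite("pics/p_wrist.png",w["pixels"][:,:,::-1])
t=robot.grab_frame("scene");crop(t["pixels"],330,70,450,220,4,"p_scene.png")
print(s["eef_pos"],s["ft_force"],s["opening"])
```

```text
[ 0.62483748 -0.01484037  0.11605485] [-0.99443204  0.7446159  -0.49338569] -0.0007526476211776834
```

View pics/p_wrist.png

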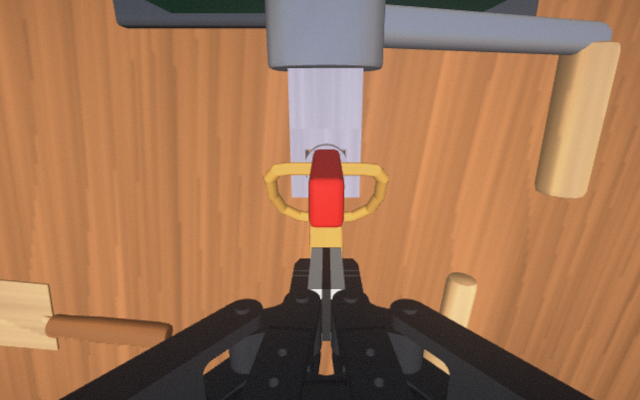

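View pics/p_scene.png

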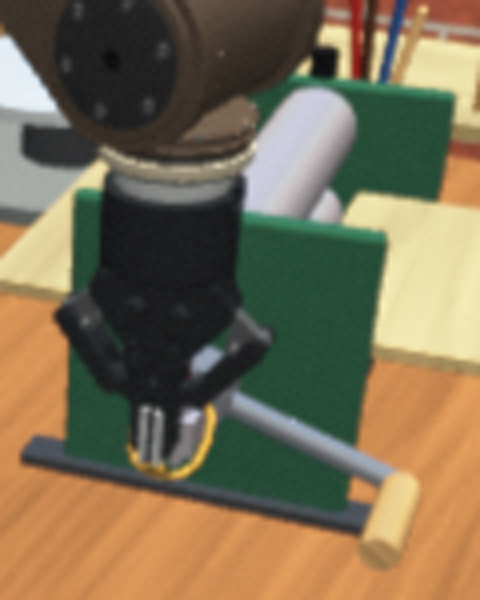

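Request:
carry_out --pt "0 0 4 0 0 0 0" --pt "0 0 4 0 0 0 0" --pt "0 0 4 0 0 0 0" --pt "0 0 0 0 0 0 0"

```text
clock: 13.92
eef_pos: [0.6249, -0.0148, 0.1044]
tool_rot: [[-0.122, 0.993, -0.001], [0.993, 0.122, 0.0], [0.0, -0.001, -1.0]]
ft_force: [-0.2, -0.5, -0.5]
opening: -0.001
```

Request:
carry_out --pt "-4 0 -10 0 0 0 0" --pt "-13 0 -3 0 0 0 0" --pt "-13 0 0 0 0 0 0"

```text
clock: 14.17
eef_pos: [0.6296, -0.0457, 0.1199]
tool_rot: [[-0.123, 0.992, 0.002], [0.992, 0.123, -0.0], [-0.001, 0.002, -1.0]]
ft_force: [-0.7, 0.2, 0.2]
opening: -0.002
```

Request:
carry_out --pt "0 0 0 0 7 0 0" --pt "0 0 0 0 7 0 0" --pt "0 0 0 0 7 0 0"

```text
clock: 14.42
eef_pos: [0.6297, -0.046, 0.1197]
tool_rot: [[-0.115, 0.993, -0.04], [0.925, 0.122, 0.361], [0.363, 0.005, -0.932]]
ft_force: [0.3, 0.5, -0.3]
opening: -0.004
```

Request:
carry_out --pt "0 0 0 0 7 0 0" --pt "0 0 0 0 7 0 0" --pt "0 0 0 0 7 0 0" --pt "0 0 0 0 7 0 0" --pt "0 0 0 0 0 0 0"

```text
clock: 14.83
eef_pos: [0.6285, -0.0481, 0.1163]
tool_rot: [[-0.075, 0.993, -0.09], [0.647, 0.117, 0.754], [0.759, -0.001, -0.651]]
ft_force: [0.5, -0.8, -0.3]
opening: -0.001
```

```bash
cat > r.py <<'E'
from h import *
import sys
n=sys.argv[1]
w=robot.grab_frame("wrist"); s=robot.get_state()
cv2.imwrite(f"pics/{n}_wrist.png",w["pixels"][:,:,::-1])
t=robot.grab_frame("scene");crop(t["pixels"],330,90,450,220,5,f"{n}_scene.png")
H=np.array([.6187,.0346,0]);p=s["eef_pos"];R=s["tool_rot"]
yh=np.array([-.122,.9925,0]);xh=np.array([.9925,.122,0])
tip=p+R[:,2]*.014
f=lambda q:np.round([xh@(q-H)*1e3,-yh@(q-H)*1e3,q[2]*1e3],1)
print("x,out,z: TCP",f(p),"tip",f(tip),"F",(np.round([xh@s["ft_force"],-yh@s["ft_force"],s["ft_force"][2]],1)),s["clock"],s["qpos"].round(0))
E
python3 r.py q
```

```text
x,out,z: TCP [ -0.2  82.6 116.6] tip [-1.000e-01  7.200e+01  1.074e+02] F [ 0.5  0.  -0.2] 14.8833 [-25.  47.  89.  41.  79. -52.]
```

View pics/q_wrist.png

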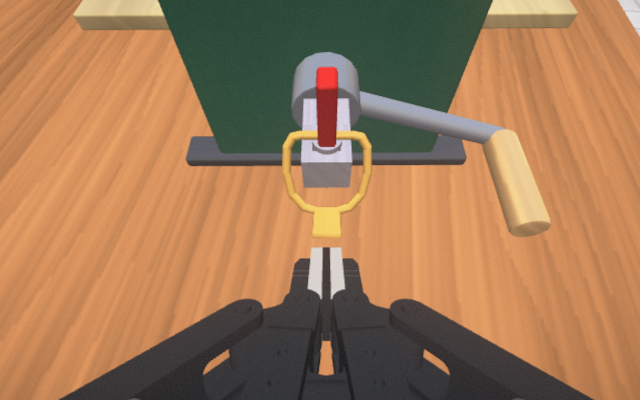

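View pics/q_scene.png

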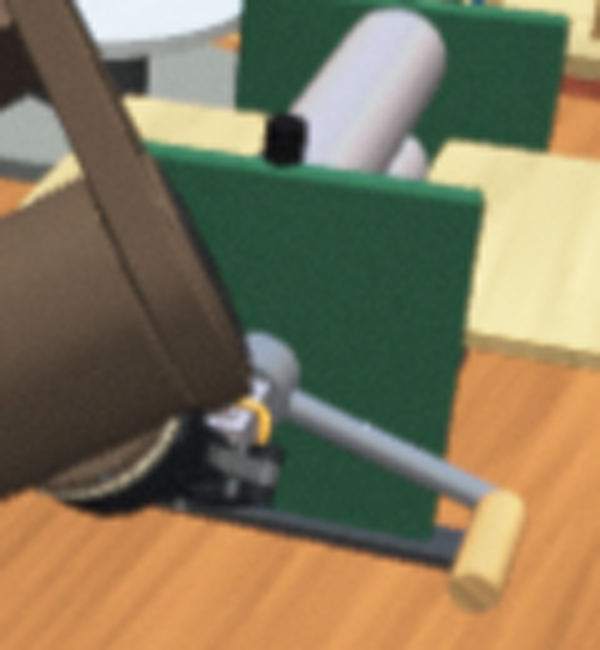

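Request:
carry_out --pt "1 0 8 0 0 0 0" --pt "1 0 8 0 0 0 0" --pt "0 0 8 0 0 0 0" --pt "0 0 4 0 0 0 0"

```text
clock: 15.27
eef_pos: [0.6257, -0.0205, 0.1012]
tool_rot: [[-0.081, 0.992, -0.093], [0.652, 0.124, 0.748], [0.754, -0.0, -0.657]]
ft_force: [-0.9, -0.8, -0.2]
opening: -0.001
```

Request:
carry_out --pt "0 0 3 0 0 0 0" --pt "0 0 3 0 0 0 0" --pt "0 0 3 0 0 0 0" --pt "0 0 3 0 0 0 0"

```text
clock: 15.6
eef_pos: [0.6251, -0.0133, 0.0934]
tool_rot: [[-0.08, 0.993, -0.092], [0.651, 0.122, 0.749], [0.755, 0.0, -0.656]]
ft_force: [1.1, -1.1, 0.3]
opening: -0.003
```

```bash
python3 r.py s
```

```text
x,out,z: TCP [ 0.3 47.9 93.1] tip [ 0.3 37.4 83.9] F [ 0.1  0.1 -1.3] 15.65 [-22.  48.  91.  43.  75. -54.]
```

View pics/s_wrist.png

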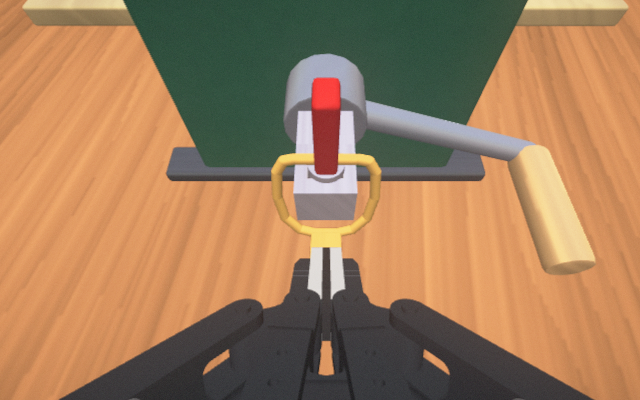

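Request:
carry_out --pt "-1.5 0 2 0 0 0 0" --pt "-1.5 0 2 0 0 0 0" --pt "-1 0 3 0 0 0 0" --pt "-1 0 3 0 0 0 0"

```text
clock: 16.03
eef_pos: [0.6245, -0.0092, 0.0829]
tool_rot: [[-0.08, 0.993, -0.092], [0.651, 0.121, 0.749], [0.755, 0.0, -0.656]]
ft_force: [0.2, 0.4, 0.4]
opening: -0.0
```

```bash
python3 r.py t
```

```text
x,out,z: TCP [ 0.2 43.8 82.4] tip [ 0.2 33.2 73.2] F [-0.7 -0.7 -0.7] 16.0833 [-22.  49.  92.  43.  74. -54.]
```

View pics/t_wrist.png

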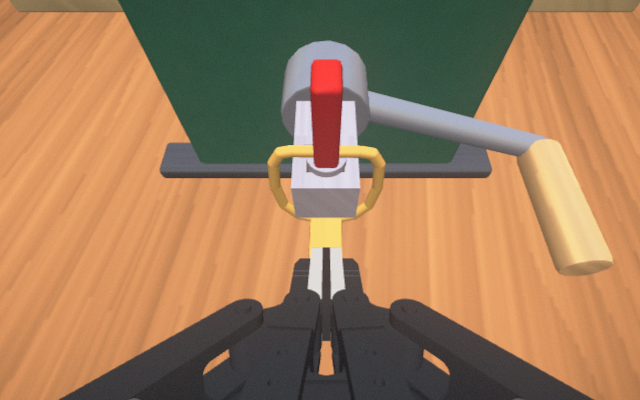

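Request:
carry_out --pt "0 0 1.5 0 0 0 0" --pt "0 0 1.5 0 0 0 0" --pt "0 0 1.5 0 0 0 0"

```text
clock: 16.38
eef_pos: [0.6243, -0.0062, 0.0802]
tool_rot: [[-0.08, 0.993, -0.091], [0.652, 0.121, 0.749], [0.754, 0.001, -0.657]]
ft_force: [0.5, -4.2, 0.1]
opening: -0.001
```

Request:
carry_out --pt "0 0 1 0 0 0 0" --pt "0 0 1 0 0 0 0"

```text
clock: 16.55
eef_pos: [0.624, -0.0045, 0.0789]
tool_rot: [[-0.08, 0.993, -0.092], [0.651, 0.122, 0.749], [0.755, 0.0, -0.656]]
ft_force: [0.0, -2.9, 0.9]
opening: 0.0
```

Request:
carry_out --pt "0 0 1 0 0 0 0" --pt "0 0 1 0 0 0 0"

```text
clock: 16.72
eef_pos: [0.6237, -0.0027, 0.0777]
tool_rot: [[-0.08, 0.993, -0.092], [0.651, 0.122, 0.749], [0.755, 0.0, -0.656]]
ft_force: [0.4, -2.0, 2.1]
opening: 0.007
```

Request:
carry_out --pt "0.5 0 1.5 0 0 0 0" --pt "0.5 0 1.5 0 0 0 0"

```text
clock: 16.88
eef_pos: [0.6233, 0.0002, 0.0764]
tool_rot: [[-0.08, 0.993, -0.092], [0.651, 0.122, 0.749], [0.755, 0.0, -0.656]]
ft_force: [0.2, -2.9, 2.0]
opening: -0.002
```

Request:
carry_out --pt "0.5 0 1 0 0 0 0" --pt "0.5 0 1 0 0 0 0"

```text
clock: 17.05
eef_pos: [0.623, 0.0025, 0.0758]
tool_rot: [[-0.08, 0.993, -0.092], [0.651, 0.122, 0.749], [0.755, -0.0, -0.656]]
ft_force: [0.5, -2.6, -0.1]
opening: -0.001
```

```bash
python3 r.py u
```

```text
x,out,z: TCP [ 0.3 32.2 75.7] tip [ 0.3 21.6 66.6] F [ 0.5  1.1 -0.3] 17.1 [-21.  49.  92.  44.  73. -55.]
```

View pics/u_wrist.png

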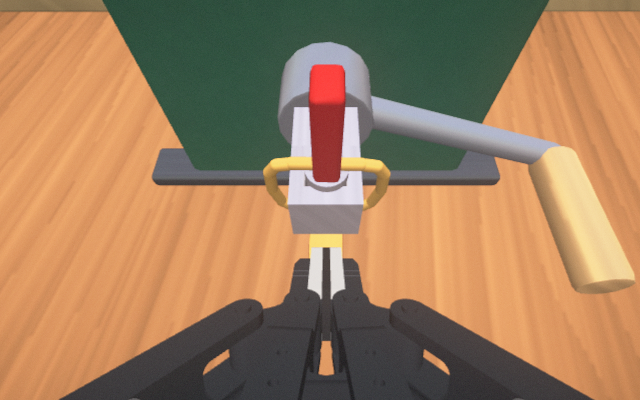

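Request:
carry_out --pt "0.5 0 0.7 0 0 0 0" --pt "0.5 0 0.7 0 0 0 0"

```text
clock: 17.32
eef_pos: [0.6229, 0.004, 0.0756]
tool_rot: [[-0.08, 0.993, -0.092], [0.651, 0.122, 0.749], [0.755, -0.0, -0.656]]
ft_force: [0.9, -1.2, 0.2]
opening: -0.004
```

Request:
carry_out --pt "0.5 0 0.7 0 0 0 0"

```text
clock: 17.4
eef_pos: [0.6228, 0.0048, 0.0756]
tool_rot: [[-0.08, 0.993, -0.092], [0.651, 0.122, 0.749], [0.755, 0.0, -0.656]]
ft_force: [0.1, -1.6, 0.4]
opening: 0.001
```

Request:
carry_out --pt "0.5 0 0.7 0 0 0 0" --pt "0 0 0.7 0 0 0 0"

```text
clock: 17.57
eef_pos: [0.6227, 0.0061, 0.0752]
tool_rot: [[-0.08, 0.993, -0.091], [0.651, 0.122, 0.749], [0.755, 0.0, -0.656]]
ft_force: [1.4, -4.0, 2.2]
opening: -0.002
```

Request:
carry_out --pt "0 0 -8 0 0 0 0" --pt "0 0 -20 0 0 0 0" --pt "0 0 -30 0 0 0 0" --pt "0 0 0 0 0 0 0"

```text
clock: 17.9
eef_pos: [0.6295, -0.0407, 0.1163]
tool_rot: [[-0.082, 0.993, -0.087], [0.653, 0.12, 0.748], [0.753, 0.004, -0.658]]
ft_force: [0.6, 0.2, -0.4]
opening: 0.002
```

```bash
python3 r.py v
```

```text
x,out,z: TCP [  1.   74.5 114.8] tip [  1.   64.  105.6] F [-1.   1.1 -0.5] 17.95 [-24.  47.  89.  41.  78. -53.]
```

View pics/v_wrist.png

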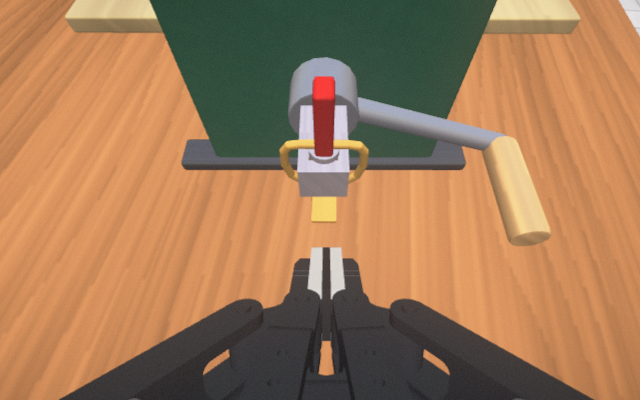

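```bash
cat > ang.py <<'E'
from h import *
H=np.array([.6187,.0346,.1165]);yh=np.array([-.122,.9925,0]);xh=np.array([.9925,.122,0])
def plane(f,u,v,x=0):
    o,d=ray(f,u,v); t=(x-xh@(o-H))/(xh@d); q=o+t*d-H; return -yh@q*1e3,q[2]*1e3
def circ(f,u,v,r=55.6):
    # ray(u,v) projected on the y-z plane, intersect circle
    o,d=ray(f,u,v);q=o-H
    P=np.array([-(yh@q),q[2]])*1e3;D=np.array([-(yh@d),d[2]]);D/=np.linalg.norm(D)
    b=P@D;c=P@P-r*r;disc=b*b-c
    if disc<0: return "miss",np.sqrt(P@P-b*b)
    out=[]
    for sg in(-1,1):
        X=P+D*(-b+sg*np.sqrt(disc)); psi=np.arctan2(X[1],X[0]); out.append((X.round(1),round(psi+1.043,3)))
    return out
E
python3 - <<'E'
from ang import *
w=robot.grab_frame("wrist")
crop(w["pixels"],275,70,375,235,4.5,"v_crop.png")
for v in (219,220,221,222): print(v,circ(w,324,v))
print("shaft end top edge/ bottom expected rows",proj(w,H-yh*.014-[0,0,.0065]),proj(w,H-yh*.014-[0,0,.0315]),"tab top",proj(w,H+[0,0,.0395]))
for a in (-.15,-.13,-.07,0,.05,.1):
  e=H-yh*(.048*np.sin(a)+.028*np.cos(a))+np.array([0,0,-.048*np.cos(a)+.028*np.sin(a)]); print(a,proj(w,e))
E
```

```text
219 [(array([53.2, 16.3]), np.float64(1.341)), (array([ 16.4, -53.1]), np.float64(-0.229))]
220 [(array([53.3, 15.7]), np.float64(1.33)), (array([ 17.2, -52.9]), np.float64(-0.212))]
221 [(array([53.5, 15.2]), np.float64(1.319)), (array([ 18.1, -52.6]), np.float64(-0.196))]
222 [(array([53.7, 14.6]), np.float64(1.309)), (array([ 19. , -52.3]), np.float64(-0.179))]
shaft end top edge/ bottom expected rows [325.08540249 173.30858876] [325.06987287 198.1312925 ] tab top [325.11072346  84.63001193]
-0.15 [325.06350592 223.71862388]
-0.13 [325.06434876 224.88016293]
-0.07 [325.06694939 228.25766468]
0 [325.07011903 231.98090398]
0.05 [325.07247124 234.48534158]
0.1 [325.07489571 236.85067386]
```

View pics/v_crop.png

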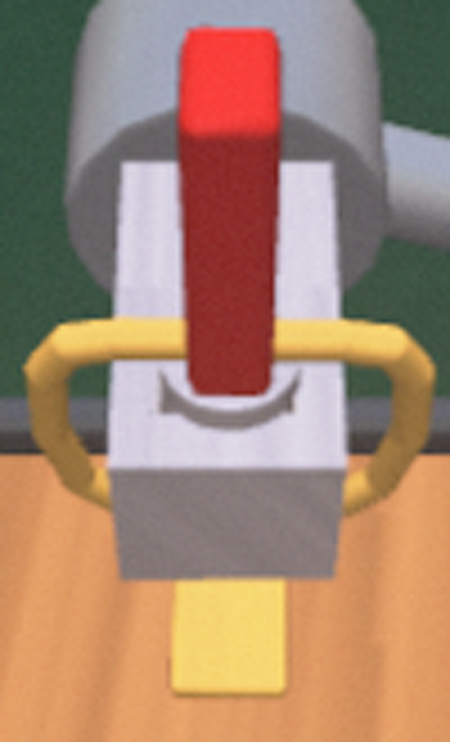

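Run:
```python
from ang import *
w=robot.grab_frame("wrist");print(robot.get_state()["eef_pos"])
P=lambda out,z:proj(w,H-yh*out/1e3+[0,0,z/1e3-.1165]).round(1)
print("collar low near",P(8.5,110),P(8.5,112),"tab bottom front",P(7.5,114),P(7.5,116),"tab top front/back",P(7.5,156),P(-7.5,156),"tab top front if 2mm up",P(7.5,158))
t=robot.grab_frame("top")
```

```text
[ 0.62747099 -0.03679344  0.1127168 ]
collar low near [325.8 165.4] [325.8 163.1] tab bottom front [325.8 159.3] [325.8 156.9] tab top front/back [325.9  97. ] [325.8  73.1] tab top front if 2mm up [325.9  93.2]
```

Request:
carry_out --pt "0 0 -30 0 0 0 0" --pt "0 0 -35 0 0 0 0" --pt "0 0 -35 0 0 0 0" --pt "0 0 0 0 0 0 0" --pt "0 0 0 0 0 0 0"

```text
clock: 18.57
eef_pos: [0.6372, -0.1126, 0.1789]
tool_rot: [[-0.08, 0.993, -0.091], [0.651, 0.121, 0.749], [0.754, 0.001, -0.656]]
ft_force: [0.1, 0.7, -0.6]
opening: -0.0
```

```bash
python3 r.py x
python3 - <<'E'
from ang import *
t=robot.grab_frame("scene");cv2.imwrite("pics/y_scene.png",t["pixels"][:,:,::-1])
w=robot.grab_frame("wrist");crop(w["pixels"],270,60,390,200,4.2,"y_crop.png")
for a in (-.15,-.07,0,.1):
  e=H-yh*(.048*np.sin(a)+.028*np.cos(a))+np.array([0,0,-.048*np.cos(a)+.028*np.sin(a)]); print(a,proj(w,e),proj(t,e))
E
```

```text
x,out,z: TCP [1.000e-01 1.473e+02 1.779e+02] tip [1.000e-01 1.367e+02 1.688e+02] F [-0.4 -0.2 -0.4] 18.6167 [-29.  45.  82.  38.  88. -49.]
-0.15 [326.20764822 183.70813024] [370.47336464 191.21760005]
-0.07 [326.20737536 186.37476116] [370.03865571 191.4218148 ]
0 [326.20713691 188.4757924 ] [369.67728077 191.48699704]
0.1 [326.20679857 191.07035839] [369.19580155 191.39322338]
```

View pics/y_crop.png

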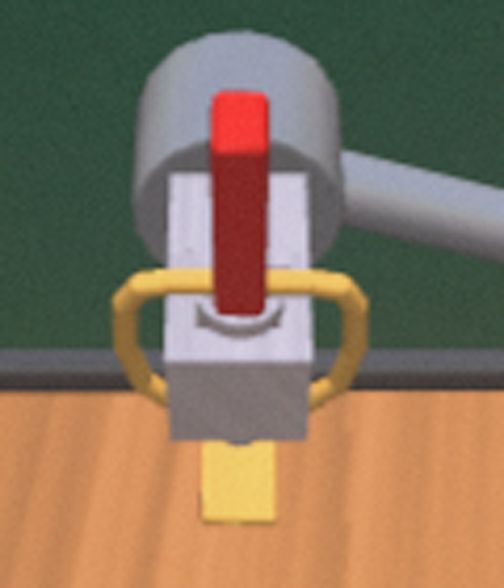

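View pics/y_scene.png

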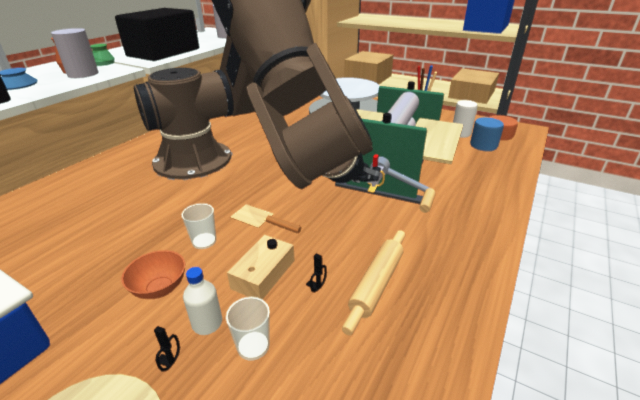

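```bash
python3 -c "
from plant import robot
print(robot.hand_in(), robot.get_state()['clock'])"
```

```text
the job is handed in; nothing more can be done
the job is handed in; nothing more can be done
```

The linchpin is in the shaft's hole with its collar home, and its ring is pushed past the pin's lower end and locked. I handed the job in at about 18.6 s of the 72 s allowed, and no verdict was reported.

- **Pin:** I took the red linchpin from the block, lined it up with the hole using the wrist camera, and lowered it freely. It met firm contact at about 8 N, at the height expected for a seated collar. I let go of it with the ring still open.
- **Ring:** I swung the ring down with closed fingertips on its thumb tab, first pressing from above, then with the tool tilted 49°. It passed the pin's end at about 4–5 N.

Last checks, with the arm backed off and touching nothing:

- **Ring angle:** it reads about -0.15 rad, near the stop, in two wrist views. The limit is -0.07.
- **Collar and shaft edges:** these match their projected positions to within about 1 mm.
- **Pin tab:** its top appears about 2 mm off the predicted point. I put this down to play or a slight tilt of about 0.03–0.04 rad, well under the 0.14 limit.
- **Everything else:** the bystanders and the spare bolt looked unmoved in the scene view.

No check failed.

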